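# Restock the slide-top detergent dispenser and feel that nothing stands proud

### The arm

A 6-joint arm with a two-finger parallel gripper is mounted at the origin on the work surface. World frame = base frame: x ahead of the robot, y to its left, z up, the work surface at z = 0. Lengths are in m, angles in rad, forces in N, time in s.
With the tool pointing down it reaches from about 0.25 to 0.725 m from the base axis. Payload 4 kg.
Tool frame: the origin (TCP) lies midway between the tips of the shut fingers; the grasp point (between the pads) lies 19 mm behind it (bot.grip_point_offset is the distance from the TCP to the grasp point, in m); z points along the fingers, y is the line along which they close (so a half turn about z gives the same grasp; the last joint's range is limited). The gripper opens to 85 mm and grips with 20 to 120 N. Pads are 22 mm wide; open, the fingers measure 114 mm over their backs; the gripper's body (76 mm by 85 mm) begins 54 mm behind the grasp point. The pads swing forward as they close: fully open they stand 13 mm farther back than shut.
Start: joints at [-1.346, 0.241, 0.005, 1.335, 0, 1.571], TCP at [0.111, -0.487, 0.231] pointing down, gripper open.
Joint ranges: [-2.72, 2.72], [-1.05, 1.87], [-1.09, 1.28], [-1.99, 2.15], [-1.42, 1.44], [-3.14, 3.14]. Speed limits (rad/s): [2.79, 2.79, 3.14, 3.14, 3.14, 3.14].

### API

Orientations are given as a unit quaternion [x, y, z, w].
In Python, from workcell import bot gives the robot as it stands.
- The arm moves only by the tool step_arm, never from a script. Its argument "targets" is text: rows parted by semicolons, each of 7 numbers parted by spaces: the opening, from -1 (shut) to 1 (fully open), so that 0 is half open, then the shift along the world's x, y, z normalised to -1 to 1, where 1 is 0.5 m, then the turn, a rotation vector about the world's x, y, z normalised to -1 to 1, where 1 is pi/4 rad. In form: gripper x y z wx wy wz; .... A call has 1 to 10 rows; each row is the pose to reach, as a shift and turn from the pose commanded when the call began; what a row does not reach only later rows make up. A row lasts 1/12 s, in which the tool goes at most 41.7 mm and 7.16 degrees, less where a joint would pass 70% of its speed; a pose out of reach is approached as far as the arm can. A call with a number of a shift or a turn outside -1 to 1 is refused whole. A call with a gripper value outside its range is refused whole. The fingers move at their own pace and stop on an object; the grip force is fixed at half the most. Time passes only in rows, so rows that repeat a pose let the fingers close. It gives the time, the measured TCP pose, the force, the opening and the grip force at its end, in the units of the state.
- bot.get_obs(): the state, without advancing time (a new reading comes with each control period).
- bot.camera(name): name is "scene" or "top" or "wrist"; returns the picture (480x640x3 uint8, red, green, blue); there is no depth.
- bot.camera_info(name): a dict with "vertical_fov" (degrees; the focal length in pixels is half the picture's height over the tangent of half this angle, whatever the lens; pixels are square), "cx", "cy" (the principal point, pixels), "pose" (4x4, takes a point from camera to world coordinates). Camera axes: x right, y up, looking along -z (the intrinsics and any distortion apply to the point x, -y, -z); pixel columns grow to the right and rows downward; lengths in m; the calibration is good to about 2 mm. A picture is of the moment at which its call begins: read the wrist's pose just before it. camera_info takes no time and is no camera call; for the wrist camera it gives the pose at the moment of the call.
- bot.job_done(): hands the job in; it is judged then, once.
The state is a dict: "clock": time; "joint_pos": joint angles; "joint_vel": joint speeds; "tau": joint torques, N m; "eef_pos": TCP position; "tool_rot": TCP orientation; "ft_force": force on the tool from outside, world axes, zero at the start; "ft_torque": the same for the moment, N m; "grip_width": finger opening in m; "grasp_force": force on a finger pad.
Only numpy, scipy, OpenCV 4.12 (cv2) and the standard library are available. Lean on these libraries where they do the work, as an engineer would, in place of code of your own. Each camera call takes 0.05 s, during which the arm holds its last target. There are 200 camera calls.

### The job

Restock the laundry's detergent dispenser: slide its clear cover back out of the way, lay the pack that lies across the top and spare packs from the counter into the empty pockets, one flat in each, and leave any surplus spares on the counter. Then lift your hand well clear and run shut fingertips just above the rim, along the front row from left to right and back along the rear row from right to left, to feel that nothing stands above it, pressing down any pack that does. Finally draw the cover fully shut and leave the other things alone.

Things in the scene. Friction and masses are not known exactly. Their poses are not given: they have to be found in the camera images.
- dispenser: Slide-top box screwed to the counter: 2 rows x 3 pockets, outside 154 (x) x 184 (y) mm, behind them (+x) a 75 mm bed and a hood 90 mm high that swallows the cover. Origin: on the counter under the middle of the pockets; x away from the robot, y left. Rim of all walls and the 4 mm dividers: 53 mm up; floors 5 mm up. Guides at both sides (92-96 mm from the middle) rise 13 mm over the rim; the cover slides 2 mm over it.
- cover (a joint): Travel in m of the clear sliding cover: 0 = right back in the hood, front edge 30 mm behind the box; 0.184 = fully shut, front edge level with the front of the box. Stays where left, slides with about 2 N. At the start it is stuck half way, over some of the rear row.
- cover_lug (a point): Centre of the blue pull lug standing on the cover's front edge: 12 mm thick (dispenser x), 70 mm wide (dispenser y), 34 mm high, its top 93 mm above the counter. It moves with the cover towards the robot as the joint grows.
- pocket_front_left (a point): Where the centre of a pack lies when home in the left pocket of the front row (front = robot's side, left = +y): 28 mm below the rim. Pocket 70 (dispenser x) x 52 (dispenser y) mm and 48 mm deep: one pack lies flat in it, long side along dispenser x, its top 8 mm below the rim. Axes as the dispenser's.
- pocket_front_middle (a point): Where the centre of a pack lies when home in the middle pocket of the front row (front = robot's side, left = +y): 28 mm below the rim. Pocket 70 (dispenser x) x 52 (dispenser y) mm and 48 mm deep: one pack lies flat in it, long side along dispenser x, its top 8 mm below the rim. Axes as the dispenser's.
- pocket_front_right (a point): Where the centre of a pack lies when home in the right pocket of the front row (front = robot's side, left = +y): 28 mm below the rim. Pocket 70 (dispenser x) x 52 (dispenser y) mm and 48 mm deep: one pack lies flat in it, long side along dispenser x, its top 8 mm below the rim. Axes as the dispenser's.
- pocket_rear_left (a point): Where the centre of a pack lies when home in the left pocket of the rear row (front = robot's side, left = +y): 28 mm below the rim. Pocket 70 (dispenser x) x 52 (dispenser y) mm and 48 mm deep: one pack lies flat in it, long side along dispenser x, its top 8 mm below the rim. Axes as the dispenser's.
- pocket_rear_middle (a point): Where the centre of a pack lies when home in the middle pocket of the rear row (front = robot's side, left = +y): 28 mm below the rim. Pocket 70 (dispenser x) x 52 (dispenser y) mm and 48 mm deep: one pack lies flat in it, long side along dispenser x, its top 8 mm below the rim. Axes as the dispenser's.
- pocket_rear_right (a point): Where the centre of a pack lies when home in the right pocket of the rear row (front = robot's side, left = +y): 28 mm below the rim. Pocket 70 (dispenser x) x 52 (dispenser y) mm and 48 mm deep: one pack lies flat in it, long side along dispenser x, its top 8 mm below the rim. Axes as the dispenser's.
- stray_centre (a point): Pack that lies crosswise on top of the front-row walls, standing above the rim; the pocket under it is empty. White box with a blue band and an orange dot on top, 64 (its x) x 46 (its y) x 40 (its z) mm, about 120 g. This point is its centre, 20 mm above its underside. 
- stock_1_centre (a point): Pack that already lies in a pocket (None if absent in this run). White box with a blue band and an orange dot on top, 64 (its x) x 46 (its y) x 40 (its z) mm, about 120 g. This point is its centre, 20 mm above its underside. 
- stock_2_centre (a point): Pack that already lies in a pocket (None if absent in this run). White box with a blue band and an orange dot on top, 64 (its x) x 46 (its y) x 40 (its z) mm, about 120 g. This point is its centre, 20 mm above its underside. 
- stock_3_centre (a point): Pack that already lies in a pocket (None if absent in this run). White box with a blue band and an orange dot on top, 64 (its x) x 46 (its y) x 40 (its z) mm, about 120 g. This point is its centre, 20 mm above its underside. 
- stock_4_centre (a point): Pack that already lies in a pocket (None if absent in this run). White box with a blue band and an orange dot on top, 64 (its x) x 46 (its y) x 40 (its z) mm, about 120 g. This point is its centre, 20 mm above its underside. 
- stock_5_centre (a point): Pack that already lies in a pocket (None if absent in this run). White box with a blue band and an orange dot on top, 64 (its x) x 46 (its y) x 40 (its z) mm, about 120 g. This point is its centre, 20 mm above its underside. 
- spare_1_centre (a point): Spare pack lying flat on the counter beside the dispenser (None if absent in this run). White box with a blue band and an orange dot on top, 64 (its x) x 46 (its y) x 40 (its z) mm, about 120 g. This point is its centre, 20 mm above its underside. 
- spare_2_centre (a point): Spare pack lying flat on the counter beside the dispenser (None if absent in this run). White box with a blue band and an orange dot on top, 64 (its x) x 46 (its y) x 40 (its z) mm, about 120 g. This point is its centre, 20 mm above its underside. 
- spare_3_centre (a point): Spare pack lying flat on the counter beside the dispenser (None if absent in this run). White box with a blue band and an orange dot on top, 64 (its x) x 46 (its y) x 40 (its z) mm, about 120 g. This point is its centre, 20 mm above its underside. 
- spare_4_centre (a point): Spare pack lying flat on the counter beside the dispenser (None if absent in this run). White box with a blue band and an orange dot on top, 64 (its x) x 46 (its y) x 40 (its z) mm, about 120 g. This point is its centre, 20 mm above its underside. 
- spare_5_centre (a point): Spare pack lying flat on the counter beside the dispenser (None if absent in this run). White box with a blue band and an orange dot on top, 64 (its x) x 46 (its y) x 40 (its z) mm, about 120 g. This point is its centre, 20 mm above its underside. 
- stain_bottle: Bystander, leave alone: green stain-remover bottle, 64 mm wide, 190 high. Origin under its middle.
- token_cup: Bystander, leave alone: white mug for tokens, 76 mm wide, 85 high. Origin under its middle.
- hose_wrench: Bystander, leave alone: steel hose wrench lying flat. Origin under its middle.
- polish_can: Bystander, leave alone: orange polish can, 60 mm wide, 150 high. Origin under its middle.
Things that resemble listed ones, but are neither listed nor needed, are in the scene too. What is shaped like the part that bears stray_centre but red is not meant. What is shaped like the part that bears stock_2_centre but yellow is not meant.

How it is judged:
By the outcome, as a careful person would: the job done as asked, in the order asked, and still so for the second after the job is handed in, with the robot touching nothing.
Of stock_1, stock_2, stock_3, stock_4, stock_5 only 1 to 2 are there at a start; the rules pass over those that are not, and their reading is None.
Of spare_1, spare_2, spare_3, spare_4, spare_5 only 4 to 5 are there at a start; the rules pass over those that are not, and their reading is None.
At some moment in a run one of spare_1, spare_2, spare_3, spare_4, spare_5 may be knocked a few centimetres aside while the robot is not near it.
Once in a run the grip may slacken for a moment while it holds something.
It also fails if it takes over 210 s, if anything falls off the work surface, if the arm or the gripper's body presses on something with over 40 N, if the wrist force passes 120 N, or if a joint passes its speed limit or range.

## Working session

There is one attempt and no reset: what is moved stays moved. The work goes in short steps, Python scripts to look and compute and a tool call to move; the robot and the scene stay as the last step left them, time stands still between calls to the robot, and variables do not carry over. Pictures are saved under pics/ and viewed, at most 14 in all, crops included, and the job is handed in when it is done.

Besides the shell and the picture viewer there is one more tool, called after "Request:" as name(argument=value, ...) on one line, values as JSON. step_arm: Moves the arm, as the interface text tells. Scaled input: -1 to 1 covers 0.5 m each way for a shift and pi/4 rad each way for a turn. Its arguments: {"type":"object","properties":{"targets":{"type":"string"}},"required":["targets"]}

```bash
mkdir -p pics; ls; python3 - <<'E'
from workcell import bot
import cv2
o=bot.get_obs();print({k:o[k] for k in('clock','eef_pos','tool_rot','grip_width')})
for n in('top','scene'):
    im=bot.camera(n);cv2.imwrite(f'pics/{n}0.png',im[:,:,::-1]);print(n,bot.camera_info(n))
E
```

```text
pics
{'clock': 0.0, 'eef_pos': array([ 0.11132296, -0.48678248,  0.23040089]), 'tool_rot': array([ 9.93687219e-01,  1.12180970e-01, -1.24950392e-04, -1.06084101e-03]), 'grip_width': 0.08578244624043607}
top {'vertical_fov': 52.105748077522065, 'cx': 324.08693940340015, 'cy': 232.7181916853934, 'pose': array([[-0.01159568,  0.98112801, -0.19301134,  0.33141859],
       [-0.99985628, -0.01376418, -0.00989791,  0.02243612],
       [-0.01236776,  0.19286883,  0.9811466 ,  1.14890374],
       [ 0.        ,  0.        ,  0.        ,  1.        ]])}
scene {'vertical_fov': 46.420115140555964, 'cx': 306.81959817410103, 'cy': 247.6017378922166, 'pose': array([[-6.95194930e-01, -5.76023977e-01,  4.30000450e-01,
         1.08246143e+00],
       [ 7.18820498e-01, -5.57963350e-01,  4.14697469e-01,
         5.48544343e-01],
       [ 1.04880616e-03,  5.97388715e-01,  8.01951135e-01,
         1.15032620e+00],
       [ 0.00000000e+00,  0.00000000e+00,  0.00000000e+00,
         1.00000000e+00]])}
```

View pics/top0.png

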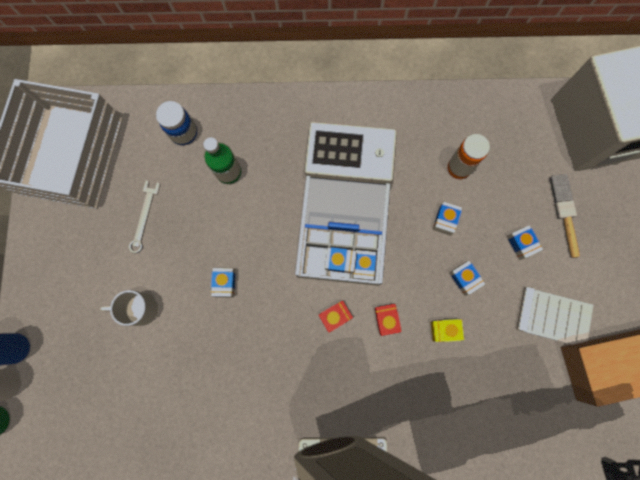

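View pics/scene0.png

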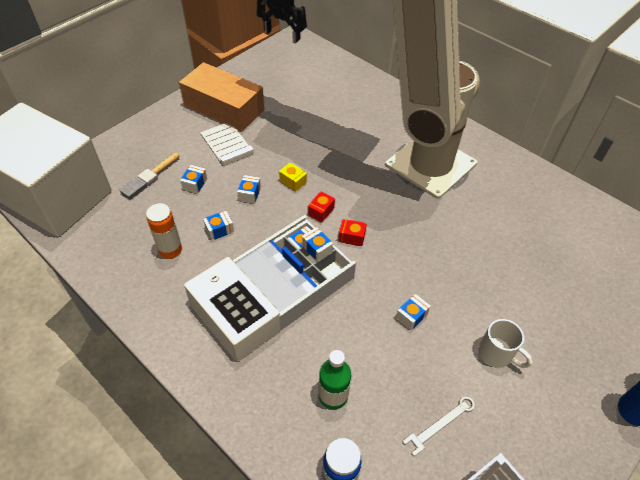

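The top view shows the dispenser at about (345,235) with its cover lug at (343,227). Two packs sit in the front row at (338,260) and (365,264), and four spares lie at (223,281), (448,216), (526,241) and (468,277). I'll zoom in and measure.

```bash
cat > h.py <<'E'
import cv2,numpy as np
from workcell import bot
def ray(info,uv):
    f=240/np.tan(np.radians(info['vertical_fov'])/2);P=info['pose']
    d=P[:3,:3]@np.array([(uv[0]-info['cx'])/f,-(uv[1]-info['cy'])/f,-1.]);return P[:3,3],d/np.linalg.norm(d)
def onz(info,uv,z):
    c,d=ray(info,uv);return c+d*(z-c[2])/d[2]
def proj(info,p):
    f=240/np.tan(np.radians(info['vertical_fov'])/2);P=info['pose']
    q=P[:3,:3].T@(np.asarray(p)-P[:3,3]);return np.array([info['cx']+f*q[0]/-q[2],info['cy']-f*q[1]/-q[2]])
def meet(i1,u1,i2,u2):
    c1,d1=ray(i1,u1);c2,d2=ray(i2,u2)
    s=np.linalg.lstsq(np.c_[d1,-d2],c2-c1,rcond=None)[0];a,b=c1+s[0]*d1,c2+s[1]*d2
    return (a+b)/2,np.linalg.norm(a-b)
def blobs(im,lo,hi,amin):
    m=cv2.inRange(cv2.cvtColor(im,cv2.COLOR_RGB2HSV),lo,hi)
    return [c for c in cv2.findContours(m,cv2.RETR_EXTERNAL,cv2.CHAIN_APPROX_NONE)[0] if cv2.contourArea(c)>=amin]
ORANGE=((8,150,120),(22,255,255));BLUE=((100,130,60),(118,255,255))
E
python3 - <<'E'
from h import *
ti,si=bot.camera_info('top'),bot.camera_info('scene')
T=cv2.imread('pics/top0.png')[:,:,::-1].copy();S=cv2.imread('pics/scene0.png')[:,:,::-1].copy()
def cen(im):
    return [np.array(cv2.minEnclosingCircle(c)[0]) for c in blobs(im,*ORANGE,20) if cv2.contourArea(c)<400]
tc,sc=cen(T),cen(S)
for t in tc:
    best=[(meet(ti,t,si,s),s) for s in sc]
    best=[(np.round(m[0],3),round(m[1]*1000,1),np.round(s)) for m,s in best if m[1]<.012 and -.0<m[0][2]<.12]
    print(np.round(t,1),np.round(onz(ti,t,.04),3),best)
for c in blobs(T,*BLUE,30): 
    r=cv2.minAreaRect(c);b=[onz(ti,p,.04)[:2] for p in cv2.boxPoints(r)];print(np.round(r[0]),np.round(np.array(b),3).tolist())
a=cv2.resize(T[110:300,270:420],None,fx=3,fy=3,interpolation=cv2.INTER_CUBIC)
b=cv2.resize(S[200:360,180:370],None,fx=1.8,fy=1.8,interpolation=cv2.INTER_CUBIC)
w=np.zeros((570,800,3),np.uint8);w[:a.shape[0],:a.shape[1]]=a;w[:b.shape[0],455:455+b.shape[1]]=b[:,:345]
cv2.imwrite('pics/z0.png',w[:,:,::-1])
E
```

```text
[594.  370.5] [ 0.237 -0.548  0.04 ] []
[594.  351.5] [ 0.277 -0.553  0.04 ] []
[451.3 330. ] [ 0.327 -0.245  0.04 ] [(array([ 0.326, -0.244,  0.037]), np.float64(2.8), array([291., 170.]))]
[388.8 322. ] [ 0.346 -0.108  0.04 ] [(array([ 0.345, -0.107,  0.038]), np.float64(1.4), array([322., 200.]))]
[333.  317.5] [0.357 0.016 0.04 ] [(array([0.357, 0.016, 0.039]), np.float64(1.1), array([355., 228.]))]
[385.5 309.5] [ 0.373 -0.101  0.04 ] [(array([ 0.369, -0.093,  0.07 ]), np.float64(11.6), array([322., 200.]))]
[344.  310.5] [ 0.372 -0.009  0.04 ] []
[467.1 275.1] [ 0.448 -0.288  0.04 ] [(array([ 0.447, -0.288,  0.038]), np.float64(1.3), array([248., 186.]))]
[525.8 238.7] [ 0.529 -0.427  0.04 ] [(array([ 0.529, -0.427,  0.037]), np.float64(2.6), array([192., 176.]))]
[449.5 214.1] [ 0.589 -0.257  0.04 ] [(array([ 0.589, -0.256,  0.038]), np.float64(3.1), array([215., 221.]))]
[472.5 150.5] [ 0.743 -0.321  0.04 ] [(array([ 0.714, -0.296,  0.117]), np.float64(3.0), array([160., 220.]))]
[229. 279.] [[0.43, 0.262], [0.462, 0.26], [0.46, 0.239], [0.428, 0.241]]
[215. 279.] [[0.462, 0.
[... 222 characters left out ...]
.] [[0.465, 0.025], [0.484, 0.022], [0.479, -0.012], [0.46, -0.009]]
[371. 263.] [[0.464, -0.063], [0.496, -0.067], [0.494, -0.083], [0.462, -0.078]]
[338. 251.] [[0.5, 0.02], [0.517, 0.018], [0.512, -0.016], [0.495, -0.014]]
[518. 243.] [[0.528, -0.388], [0.542, -0.414], [0.512, -0.428], [0.498, -0.403]]
[532. 236.] [[0.547, -0.427], [0.555, -0.441], [0.524, -0.455], [0.517, -0.441]]
[343. 227.] [[0.565, 0.076], [0.581, 0.074], [0.562, -0.097], [0.546, -0.095]]
[455. 216.] [[0.572, -0.257], [0.602, -0.268], [0.597, -0.283], [0.567, -0.272]]
[442. 212.] [[0.583, -0.227], [0.613, -0.238], [0.607, -0.255], [0.577, -0.243]]
[178. 127.] [[0.812, 0.42], [0.85, 0.365], [0.82, 0.345], [0.781, 0.4]]
```

View pics/z0.png

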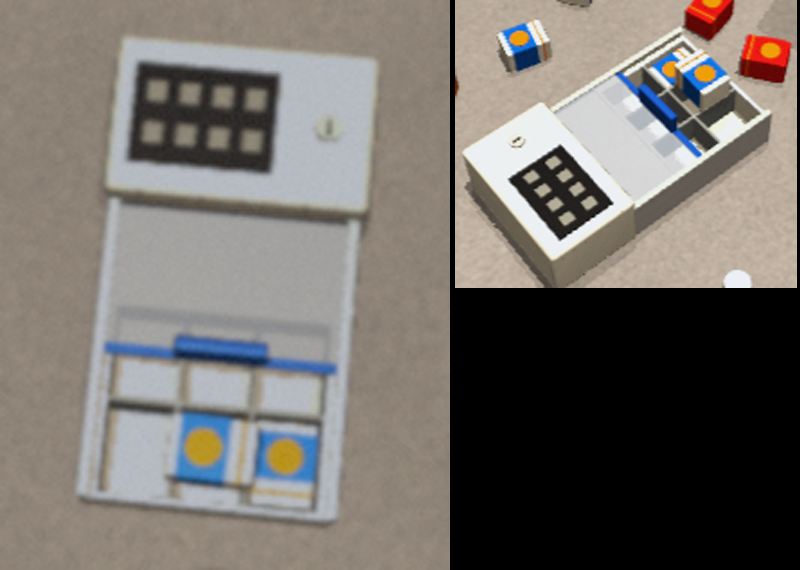

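The zoom shows the stray crosswise over the front-middle pocket and one stock pack in front-right. Front-left and all three rear pockets are empty, so the stray and four spares fill it exactly. I'll go above the dispenser for a wrist view.

Request:
step_arm(targets="1 0.4 0.56 0.2 0 0 1;1 0.4 0.56 0.2 0 0 1;1 0.4 0.56 0.2 0 0 1;1 0.4 0.56 0.2 0 0 1;1 0.4 0.56 0.2 0 0 1;1 0.4 0.56 0.2 0 0 1;1 0.4 0.56 0.2 0 0 1;1 0.4 0.56 0.2 0 0 1;1 0.4 0.56 0.2 0 0 1;1 0.4 0.56 0.2 0 0 1")

```text
clock: 0.93
eef_pos: [0.3138, -0.2045, 0.3327]
tool_rot: [0.874, 0.487, 0.001, 0.001]
ft_force: [-0.5, -0.2, -0.7]
grip_width: 0.0855
grasp_force: 0.0
```

Request:
step_arm(targets="1 0.24 0.42 0 0 0 0.574;1 0.24 0.42 0 0 0 0.574;1 0.24 0.42 0 0 0 0.574;1 0.24 0.42 0 0 0 0.574;1 0.24 0.42 0 0 0 0.574;1 0.24 0.42 0 0 0 0.574;1 0.24 0.42 0 0 0 0.574;1 0.24 0.42 0 0 0 0.574;1 0.24 0.42 0 0 0 0.574")

```text
clock: 1.68
eef_pos: [0.4309, 0.002, 0.3307]
tool_rot: [0.745, 0.667, -0.001, -0.0]
ft_force: [-0.7, 0.8, -0.2]
grip_width: 0.0855
grasp_force: 0.0
```

```bash
python3 - <<'E'
from h import *
import pickle
i=bot.camera_info('wrist');im=bot.camera('wrist');cv2.imwrite('pics/w1.png',im[:,:,::-1]);pickle.dump(i,open('pics/w1.pkl','wb'));print(i)
o=bot.get_obs();print(o['clock'],o['eef_pos'],o['tool_rot'],o['joint_pos'].round(2))
E
```

```text
{'vertical_fov': 62.47784363110509, 'cx': 312.37252338028844, 'cy': 243.30858479337394, 'pose': array([[ 0.99410828,  0.1023915 ,  0.03556271,  0.43916974],
       [-0.10837475,  0.9447078 ,  0.30948681,  0.08156661],
       [-0.00190755, -0.3115175 ,  0.9502385 ,  0.47307952],
       [ 0.        ,  0.        ,  0.        ,  1.        ]])}
1.7333 [0.43081426 0.00156319 0.33100671] [ 7.45288670e-01  6.66741632e-01 -5.95154956e-04 -2.01035670e-04] [ 0.    0.08  0.07  1.56 -0.    1.69]
```

View pics/w1.png

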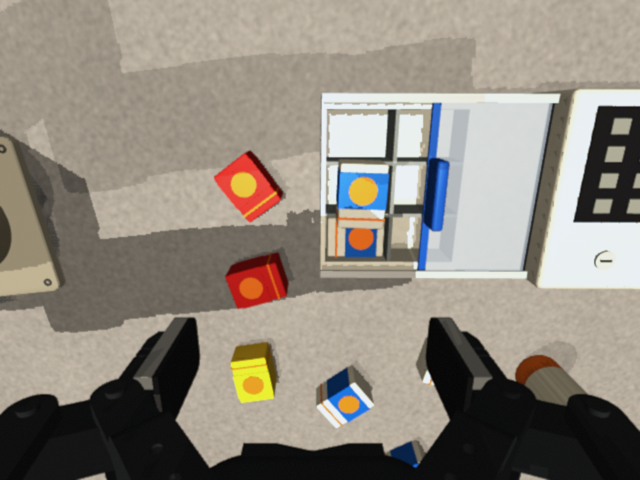

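The wrist view shows the dispenser front at u≈321, the lug at (437,195) and the stray at (362,190); the stock is below it at (361,240). I'll enlarge for exact corners.

```bash
python3 - <<'E'
import cv2
im=cv2.imread('pics/w1.png')[85:285,310:510]
cv2.imwrite('pics/z1.png',cv2.resize(im,(600,600),interpolation=cv2.INTER_CUBIC))
E
```

```text
(no output)
```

View pics/z1.png

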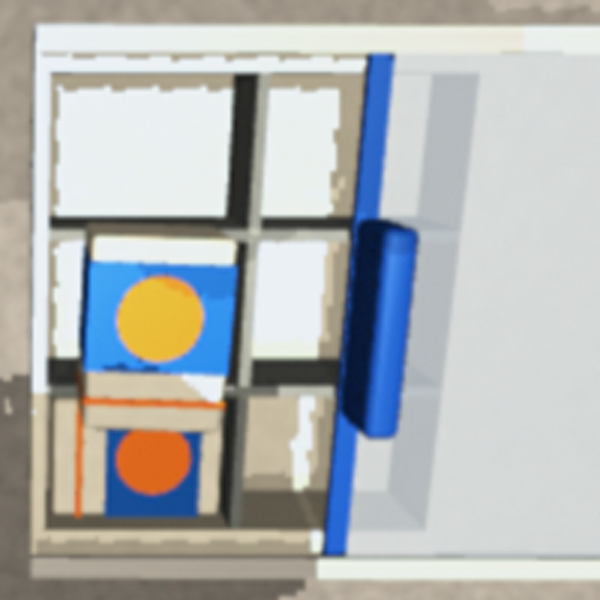

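```bash
python3 - <<'E'
from h import *
import pickle
from scipy.optimize import least_squares
i=pickle.load(open('pics/w1.pkl','rb'))
L=[((36,25),.066,(-77,96)),((31,578),.066,(-77,-96)),((50,72),.053,(-72,82)),((45,528),.053,(-72,-82)),((257,232),.053,(0,28)),((239,388),.053,(0,-28))]
W=np.array([onz(i,(a/3+310,b/3+85),z)[:2] for (a,b),z,_ in L]);D=np.array([d for _,_,d in L])/1000
f=lambda p:(np.c_[np.cos(p[2])*D[:,0]-np.sin(p[2])*D[:,1]+p[0],np.sin(p[2])*D[:,0]+np.cos(p[2])*D[:,1]+p[1]]-W).ravel()
p=least_squares(f,[.5,0,-.1]).x;print('disp',p.round(4));print((f(p).reshape(-1,2)*1000).round(1))
R=np.array([[np.cos(p[2]),-np.sin(p[2])],[np.sin(p[2]),np.cos(p[2])]]);np.save('disp.npy',p)
def d(uv,z):return ((onz(i,uv,z)[:2]-p[:2])@R*1000).round(1)
c=lambda a,b:(a/3+310,b/3+85)
print('lug top',[d(c(*q),.093) for q in((390,222),(415,232),(367,436),(395,436))])
print('stray top',[d(c(*q),.093) for q in((92,237),(240,237),(223,430),(80,425))], 'dot',d(c(160,318),.093))
print('strip',[d(c(*q),.057) for q in((368,54),(325,555))])
im=cv2.imread('pics/w1.png')[:,:,::-1].copy()
ti,T=bot.camera_info('top'),cv2.imread('pics/top0.png')[:,:,::-1].copy()
pts=[]
for u in ((223,281),(468,277),(526,241),(448,216)):
    x,y,w=u[0]-25,u[1]-25,50
    m=cv2.inRange(cv2.cvtColor(T[y:y+w,x:x+w],cv2.COLOR_RGB2HSV),*BLUE)
    q=cv2.minAreaRect(cv2.findNonZero(m));print(u,[onz(ti,(a+x,b+y),.04)[:2].round(3) for a,b in cv2.boxPoints(q)],onz(ti,(q[0][0]+x,q[0][1]+y),.04)[:2].round(3))
for k,xy in enumerate([(-37,56),(-37,0),(-37,-56),(37,56),(37,0),(37,-56)]): print('pocket',xy,(R@np.array(xy)/1000+p[:2]).round(4))
E
```

```text
disp [ 0.5156 -0.0043 -0.1092]
[[-0.1  0.4]
 [ 0.2  0.7]
 [-0.2  0.6]
 [-0.3 -0.2]
 [-1.2 -0.5]
 [ 1.7 -0.9]]
lug top [array([34.5, 36.4]), array([42.7, 33.3]), array([ 33.9, -33.7]), array([ 43.3, -33.7])]
stray top [array([-59.2,  31.7]), array([-12.4,  31.7]), array([-14.1, -31.7]), array([-61.7, -30. ])] dot [-36.6   5.8]
strip [array([33.1, 87.1]), array([ 33.8, -91. ])]
(223, 281) [array([0.43, 0.29]), array([0.464, 0.289]), array([0.461, 0.239]), array([0.427, 0.24 ])] [0.446 0.264]
(468, 277) [array([ 0.447, -0.254]), array([ 0.474, -0.3  ]), array([ 0.446, -0.315]), array([ 0.418, -0.27 ])] [ 0.446 -0.285]
(526, 241) [array([ 0.529, -0.389]), array([ 0.554, -0.441]), array([ 0.523, -0.453]), array([ 0.498, -0.401])] [ 0.526 -0.421]
(448, 216) [array([ 0.583, -0.227]), array([ 0.613, -0.238]), array([ 0.597, -0.283]), array([ 0.567, -0.272])] [ 0.59  -0.255]
pocket (-37, 56) [0.4849 0.0554]
pocket (-37, 0) [ 4.788e-01 -3.000e-04]
pocket (-37, -56) [ 0.4727 -0.056 ]
pocket (37, 56) [0.5585 0.0473]
pocket (37, 0) [ 0.5523 -0.0084]
pocket (37, -56) [ 0.5462 -0.064 ]
```

Request:
step_arm(targets="-1 0.189 -0.014 -0.34 0 0 0;-1 0.189 -0.014 -0.34 0 0 0;-1 0.189 -0.014 -0.34 0 0 0;-1 0.189 -0.014 -0.34 0 0 0;-1 0.189 -0.014 -0.34 0 0 0;-1 0.189 -0.014 -0.34 0 0 0;-1 0.189 -0.014 -0.34 0 0 0;-1 0.189 -0.014 -0.34 0 0 0;-1 0.189 -0.014 -0.34 0 0 0")

```text
clock: 2.48
eef_pos: [0.5265, -0.0052, 0.1637]
tool_rot: [0.745, 0.667, 0.001, 0.001]
ft_force: [-0.0, 0.3, -0.8]
grip_width: 0.0002
grasp_force: 0.0
```

Request:
step_arm(targets="-1 0 0 -0.06 0 0 0;-1 0 0 -0.12 0 0 0;-1 0 0 -0.172 0 0 0;-1 0 0 -0.172 0 0 0;-1 0 0 -0.172 0 0 0")

```text
clock: 2.9
eef_pos: [0.5254, -0.0045, 0.0762]
tool_rot: [0.745, 0.667, -0.0, -0.0]
ft_force: [-0.1, -0.5, 0.7]
grip_width: 0.0001
grasp_force: 0.0
```

Request:
step_arm(targets="-1 0.02 -0.002 0 0 0 0;-1 0.04 -0.004 0 0 0 0;-1 0.06 -0.006 0 0 0 0;-1 0.08 -0.009 0 0 0 0;-1 0.1 -0.011 0 0 0 0;-1 0.12 -0.013 0 0 0 0;-1 0.14 -0.015 0 0 0 0;-1 0.14 -0.015 0 0 0 0")

```text
clock: 3.57
eef_pos: [0.5991, -0.0122, 0.0786]
tool_rot: [0.745, 0.667, 0.002, 0.002]
ft_force: [0.8, -0.7, 0.3]
grip_width: 0.0001
grasp_force: 0.0
```

```bash
python3 - <<'E'
from h import *
im=bot.camera('top');cv2.imwrite('pics/top1.png',im[:,:,::-1])
ti=bot.camera_info('top');p=np.load('disp.npy');R=np.array([[np.cos(p[2]),-np.sin(p[2])],[np.sin(p[2]),np.cos(p[2])]])
for c in blobs(im,*BLUE,15):
    u=c.mean(0)[0]
    if 290<u[0]<400 and u[1]<240: print([((onz(ti,q,.057)[:2]-p[:2])@R).round(4) for q in cv2.boxPoints(cv2.minAreaRect(c))])
E
```

Request:
step_arm(targets="-1 0.008 -0.001 0 0 0 0;-1 0.012 -0.001 0 0 0 0;-1 0.012 -0.001 0 0 0 0")

```text
clock: 3.87
eef_pos: [0.6025, -0.0124, 0.0765]
tool_rot: [0.745, 0.667, 0.001, 0.001]
ft_force: [-0.1, -0.7, -0.7]
grip_width: -0.0
grasp_force: 0.0
```

Request:
step_arm(targets="-1 0.008 -0.001 0 0 0 0;-1 0.012 -0.001 0 0 0 0;-1 0.012 -0.001 0 0 0 0")

```text
clock: 4.12
eef_pos: [0.6083, -0.013, 0.0754]
tool_rot: [0.745, 0.667, 0.0, 0.0]
ft_force: [-0.6, 0.2, 0.7]
grip_width: 0.0001
grasp_force: 0.2
```

Request:
step_arm(targets="-1 0.008 -0.001 0 0 0 0;-1 0.012 -0.001 0 0 0 0;-1 0.012 -0.001 0 0 0 0")

```text
clock: 4.37
eef_pos: [0.6091, -0.013, 0.0751]
tool_rot: [0.745, 0.667, -0.004, -0.004]
ft_force: [-13.6, 1.0, 11.1]
grip_width: 0.0
grasp_force: 7.2
```

```bash
python3 - <<'E'
from h import *
import pickle
i=bot.camera_info('wrist');im=bot.camera('wrist');cv2.imwrite('pics/w2.png',im[:,:,::-1]);pickle.dump(i,open('pics/w2.pkl','wb'))
E
```

```text
(no output)
```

View pics/w2.png

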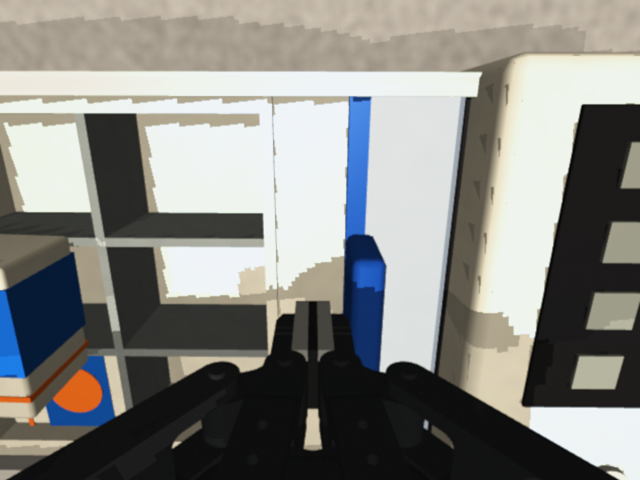

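The cover is fully back: it stopped at 13.6 N and the lug is flush at its limit. Next, the stray.

Request:
step_arm(targets="-1 -0.04 0.004 0 0 0 0;-1 -0.06 0.006 0.08 0 0 0;-1 -0.06 0.006 0.16 0 0 0;-1 -0.06 0.006 0.24 0 0 0;1 -0.14 0.014 0.24 0 0 0;1 -0.22 0.022 0.24 0 0 0;1 -0.269 0.028 0.24 0 0 0;1 -0.269 0.028 0.24 0 0 0;1 -0.269 0.028 0.24 0 0 0;1 -0.269 0.028 0.24 0 0 0")

```text
clock: 5.25
eef_pos: [0.4808, 0.0006, 0.1958]
tool_rot: [0.745, 0.667, 0.001, 0.001]
ft_force: [1.1, 0.6, -0.2]
grip_width: 0.0723
grasp_force: 0.0
```

Request:
step_arm(targets="1 0 0 -0.06 0 0 0;1 0 0 -0.12 0 0 0;1 0 0 -0.18 0 0 0;1 0 0 -0.22 0 0 0;1 0 0 -0.247 0 0 0;1 0 0 -0.247 0 0 0;-1 0 0 -0.247 0 0 0;-1 0 0 -0.247 0 0 0;-1 0 0 -0.247 0 0 0;-1 0 0 -0.247 0 0 0")

```text
clock: 6.08
eef_pos: [0.4812, 0.0006, 0.0736]
tool_rot: [0.745, 0.667, 0.001, 0.001]
ft_force: [0.1, -0.2, -0.5]
grip_width: 0.0446
grasp_force: 61.1
```

Request:
step_arm(targets="-1 0 0 0 0 0 0;-1 0 0 0 0 0 0;-1 0 0 0.04 0 0 0;-1 0 0 0.08 0 0 0;-1 0 0 0.12 0 0 0;-1 0 0 0.12 0 0 0")

```text
clock: 6.58
eef_pos: [0.482, 0.0006, 0.1356]
tool_rot: [0.745, 0.667, 0.003, 0.002]
ft_force: [0.7, -0.2, -1.4]
grip_width: 0.0449
grasp_force: 61.8
```

Request:
step_arm(targets="-1 -0.008 -0.002 0 0 0 1;-1 -0.008 -0.002 0 0 0 1;-1 -0.008 -0.002 0 0 0 1;-1 -0.008 -0.002 0 0 0 1;-1 -0.008 -0.002 0 0 0 1;-1 -0.008 -0.002 0 0 0 1;-1 -0.008 -0.002 0 0 0 1")

```text
clock: 7.17
eef_pos: [0.4747, -0.0004, 0.1308]
tool_rot: [0.431, 0.903, -0.0, -0.001]
ft_force: [-0.1, -0.3, -0.2]
grip_width: 0.0447
grasp_force: 61.8
```

Request:
step_arm(targets="-1 0 0 0 0 0 1;-1 0 0 0 0 0 1;-1 0 0 0 0 0 1;-1 0 0 0 0 0 1;-1 0 0 0 0 0 1;-1 0 0 0 0 0 1;-1 0 0 0 0 0 1;-1 0 0 0 0 0 1")

```text
clock: 7.83
eef_pos: [0.4747, -0.0004, 0.1308]
tool_rot: [0.055, 0.999, -0.0, -0.001]
ft_force: [-1.3, 0.9, -0.0]
grip_width: 0.0447
grasp_force: 61.8
```

```bash
python3 - <<'E'
from h import *
import pickle
o=bot.get_obs();print(o['clock'],o['eef_pos'],o['tool_rot'],o['joint_pos'].round(2))
i=bot.camera_info('wrist');im=bot.camera('wrist');cv2.imwrite('pics/w3.png',im[:,:,::-1]);pickle.dump(i,open('pics/w3.pkl','wb'))
E
```

```text
7.8333 [ 4.74749015e-01 -4.28117799e-04  1.30822554e-01] [ 5.46284008e-02  9.98506459e-01 -4.87813411e-05 -7.66089771e-04] [-0.    0.26 -0.24  1.07 -0.    0.11]
```

View pics/w3.png

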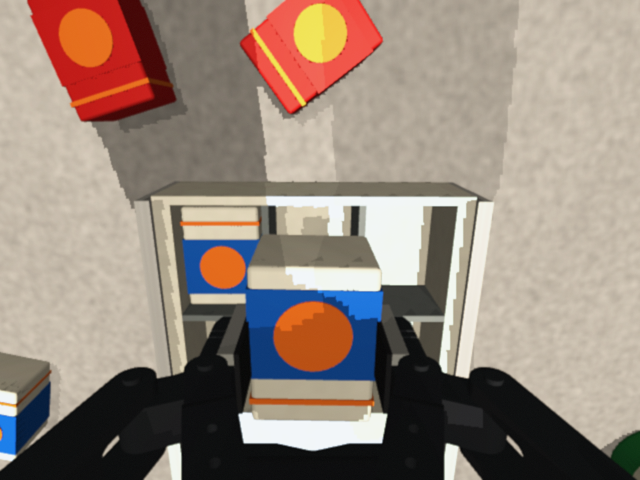

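```bash
python3 - <<'E'
from h import *
import pickle
i=pickle.load(open('pics/w3.pkl','rb'));p=np.load('disp.npy');R=np.array([[np.cos(p[2]),-np.sin(p[2])],[np.sin(p[2]),np.cos(p[2])]])
d=lambda uv,z:((onz(i,uv,z)[:2]-p[:2])@R*1000).round(1)
print([d(u,.152) for u in((249,267),(381,266),(239,442),(387,442),(313,337))])
print('box front outer corners',d((152,197),.053),d((478,197),.053),'inner',d((170,207),.053),d((459,207),.053))
print('tcp',((np.array([.47475,-.00043])-p[:2])@R*1000).round(1))
E
```

```text
[array([-73.5, -21.1]), array([-73.9,  22.3]), array([ -1.2, -28.4]), array([-1.3, 28.6]), array([-47.3,   0. ])]
box front outer corners [-76.9 -90.8] [-77.2  93.1] inner [-71.2 -81.3] [-71.4  83. ]
tcp [-41.   -0.6]
```

Request:
step_arm(targets="-1 0.009 0.001 0 0 0 0;-1 0.009 0.001 -0.04 0 0 0;-1 0.009 0.001 -0.08 0 0 0;-1 0.009 0.001 -0.12 0 0 0;-1 0.009 0.001 -0.14 0 0 0;-1 0.009 0.001 -0.156 0 0 0;-1 0.009 0.001 -0.156 0 0 0")

```text
clock: 8.47
eef_pos: [0.4788, 0.0001, 0.0521]
tool_rot: [0.055, 0.998, -0.0, -0.002]
ft_force: [-0.1, -0.1, -1.3]
grip_width: 0.0447
grasp_force: 61.7
```

Request:
step_arm(targets="1 0 0 0 0 0 0;1 0 0 0 0 0 0;1 0 0 0 0 0 0;1 0 0 0.02 0 0 0;1 0 0 0.1 0 0 0;1 0 0 0.18 0 0 0;1 0 0 0.26 0 0 0;1 0 0 0.3 0 0 0;1 0 0 0.3 0 0 0;1 0 0 0.3 0 0 0")

```text
clock: 9.3
eef_pos: [0.4814, 0.0001, 0.2062]
tool_rot: [0.055, 0.998, 0.0, 0.003]
ft_force: [0.3, -0.8, -0.3]
grip_width: 0.0856
grasp_force: 0.0
```

```bash
cat > look.py <<'E'
from h import *
import sys
z=float(sys.argv[1]) if len(sys.argv)>1 else .04
p=np.load('disp.npy');R=np.array([[np.cos(p[2]),-np.sin(p[2])],[np.sin(p[2]),np.cos(p[2])]])
o=bot.get_obs();q=o['tool_rot'];t=o['eef_pos']
i=bot.camera_info('wrist');im=bot.camera('wrist')
print('t',round(o['clock'],1),'tcp',t.round(4),'psi',round(2*np.arctan2(q[1],q[0])-np.pi/2,3),'tcp_d',((t[:2]-p[:2])@R*1000).round(1),'gw',o['grip_width'].round(4))
hsv=cv2.cvtColor(im,cv2.COLOR_RGB2HSV);bl=cv2.inRange(hsv,*BLUE)
for c in blobs(im,*ORANGE,60):
    (u,v),(w,h),_=r=cv2.minAreaRect(c)
    if min(w,h)<.5*max(w,h): continue
    s=int(1.3*max(w,h));a,b=int(u),int(v)
    roi=bl[max(b-s,0):b+s,max(a-s,0):a+s]
    if cv2.countNonZero(roi)<.3*cv2.contourArea(c): continue
    W=onz(i,(u,v),z)
    pts=cv2.findNonZero(roi)[:,0]+[max(a-s,0),max(b-s,0)]
    G=np.array([onz(i,x,z)[:2] for x in pts],np.float32);rr=cv2.boxPoints(cv2.minAreaRect(G))
    e=[rr[1]-rr[0],rr[2]-rr[1]];e.sort(key=np.linalg.norm);n=e[0]
    print('dot px',(a,b),'W',W[:2].round(4),'d',((W[:2]-p[:2])@R*1000).round(1),'psi_x',round(np.arctan(n[1]/n[0]),3),'diam',round(max(w,h)),'band',[round(float(np.linalg.norm(k))*1000) for k in e],'mid',rr.mean(0).round(3))
E
python3 look.py .045; python3 - <<'E'
import sys;sys.path.insert(0,'.')
from h import *
cv2.imwrite('pics/w4.png',bot.camera('wrist')[:,:,::-1])
E
```

```text
Traceback (most recent call last):
  File "look.py", line 7, in <module>
    print('t',round(o['clock'],1),'tcp',t.round(4),'psi',round(2*np.arctan2(q[1],q[0])-np.pi/2,3),'tcp_d',((t[:2]-p[:2])@R*1000).round(1),'gw',o['grip_width'].round(4))
                                                                                                                                               ^^^^^^^^^^^^^^^^^^^^^
AttributeError: 'float' object has no attribute 'round'
```

View pics/w4.png

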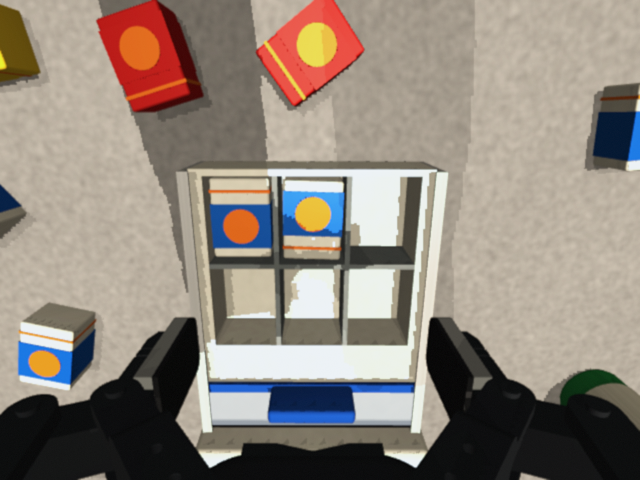

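The stray lies home in front-middle (313,214), beside the stock at (241,226). The four other pockets are empty and the lug is at (312,403). Next, the left spare.

Request:
step_arm(targets="1 -0.066 0.528 0 0 0 -1;1 -0.066 0.528 0 0 0 -1;1 -0.066 0.528 0 0 0 -1;1 -0.066 0.528 0 0 0 -1;1 -0.066 0.528 0 0 0 -1;1 -0.066 0.528 0 0 0 -1;1 -0.066 0.528 0 0 0 -1;1 -0.066 0.528 0 0 0 -1")

```text
clock: 10.07
eef_pos: [0.4451, 0.2682, 0.2016]
tool_rot: [0.432, 0.902, -0.001, -0.001]
ft_force: [-0.0, 0.1, 0.9]
grip_width: 0.0857
grasp_force: 0.0
```

Request:
step_arm(targets="1 0 0 0 0 0 -0.92;1 0 0 0 0 0 -0.92;1 0 0 0 0 0 -0.92;1 0 0 0 0 0 -0.92;1 0 0 0 0 0 -0.92;1 0 0 0 0 0 -0.92;1 0 0 0 0 0 -0.92;1 0 0 0 0 0 -0.92")

```text
clock: 10.73
eef_pos: [0.4461, 0.2636, 0.2022]
tool_rot: [0.723, 0.691, -0.002, -0.0]
ft_force: [0.2, 0.2, 0.2]
grip_width: 0.0853
grasp_force: 0.0
```

```bash
sed -i "s/o\['grip_width'\].round(4)/round(o['grip_width'],4)/" look.py; python3 look.py
```

```text
t 10.7 tcp [0.4461 0.2636 0.2022] psi -0.044 tcp_d [-98.2 258.8] gw 0.0853
dot px (310, 214) W [0.4433 0.2682] d [-101.5  263. ] psi_x -0.028 diam 32 band [35, 52] mid [0.443 0.271]
```

Request:
step_arm(targets="1 -0.016 0.009 -0.08 0 0 0;1 -0.016 0.009 -0.16 0 0 0;1 -0.016 0.009 -0.24 0 0 0;1 -0.016 0.009 -0.31 0 0 0;1 -0.016 0.009 -0.35 0 0 0;1 -0.016 0.009 -0.368 0 0 0;1 -0.016 0.009 -0.368 0 0 0;-1 -0.016 0.009 -0.368 0 0 0;-1 -0.016 0.009 -0.368 0 0 0;-1 -0.016 0.009 -0.368 0 0 0")

```text
clock: 11.62
eef_pos: [0.4408, 0.2697, 0.0222]
tool_rot: [0.723, 0.69, 0.002, 0.0]
ft_force: [0.3, 0.7, -1.0]
grip_width: 0.0623
grasp_force: 66.7
```

Request:
step_arm(targets="-1 0 0 0 0 0 0;-1 0 0 0 0 0 0;-1 0 0 0.05 0 0 0;-1 0 0 0.13 0 0 0;-1 0 0 0.21 0 0 0;-1 0 0 0.23 0 0 0;-1 0 0 0.23 0 0 0")

```text
clock: 12.2
eef_pos: [0.4418, 0.2703, 0.1394]
tool_rot: [0.723, 0.69, 0.005, 0.001]
ft_force: [0.1, 0.5, -1.3]
grip_width: 0.0621
grasp_force: 66.8
```

Request:
step_arm(targets="-1 0.094 -0.425 0 0 0 -0.083;-1 0.094 -0.425 0 0 0 -0.083;-1 0.094 -0.425 0 0 0 -0.083;-1 0.094 -0.425 0 0 0 -0.083;-1 0.094 -0.425 0 0 0 -0.083;-1 0.094 -0.425 0 0 0 -0.083;-1 0.094 -0.425 0 0 0 -0.083;-1 0.094 -0.425 0 0 0 -0.083;-1 0.094 -0.425 0 0 0 -0.083")

```text
clock: 12.95
eef_pos: [0.4851, 0.0568, 0.1338]
tool_rot: [0.745, 0.667, -0.001, -0.001]
ft_force: [0.1, -0.7, -1.6]
grip_width: 0.0623
grasp_force: 66.7
```

```bash
python3 look.py .155
```

```text
t 12.9 tcp [0.4851 0.0568 0.1338] psi -0.111 tcp_d [-37.   57.5] gw 0.0623
dot px (328, 349) W [0.4904 0.0572] d [-31.8  58.4] psi_x -0.109 diam 75 band [35, 71] mid [0.49  0.058]
```

Request:
step_arm(targets="-1 0 -0.004 -0.04 0 0 0;-1 0 -0.004 -0.08 0 0 0;-1 0 -0.004 -0.12 0 0 0;-1 0 -0.004 -0.15 0 0 0;-1 0 -0.004 -0.168 0 0 0;-1 0 -0.004 -0.168 0 0 0;-1 0 -0.004 -0.168 0 0 0")

```text
clock: 13.58
eef_pos: [0.4857, 0.055, 0.0507]
tool_rot: [0.745, 0.667, -0.0, -0.0]
ft_force: [-0.2, 0.2, -0.7]
grip_width: 0.0631
grasp_force: 43.1
```

Request:
step_arm(targets="1 0 0 0 0 0 0;1 0 0 0 0 0 0;1 0 0 0 0 0 0;1 0 0 0.02 0 0 0;1 0 0 0.1 0 0 0;1 0 0 0.18 0 0 0;1 0 0 0.26 0 0 0;1 0 0 0.3 0 0 0;1 0 0 0.3 0 0 0;1 0 0 0.3 0 0 0")

```text
clock: 14.42
eef_pos: [0.4872, 0.0541, 0.2035]
tool_rot: [0.746, 0.666, 0.002, 0.002]
ft_force: [0.8, 0.7, -0.6]
grip_width: 0.0855
grasp_force: 0.0
```

Request:
step_arm(targets="1 -0.078 -0.684 0 0 0 0.764;1 -0.078 -0.684 0 0 0 0.764;1 -0.078 -0.684 0 0 0 0.764;1 -0.078 -0.684 0 0 0 0.764;1 -0.078 -0.684 0 0 0 0.764;1 -0.078 -0.684 0 0 0 0.764;1 -0.078 -0.684 0 0 0 0.764;1 -0.078 -0.684 0 0 0 0.764;1 -0.078 -0.684 0 0 0 0.764;1 -0.078 -0.684 0 0 0 0.764")

```text
clock: 15.25
eef_pos: [0.4448, -0.2938, 0.199]
tool_rot: [0.519, 0.855, -0.001, -0.001]
ft_force: [-0.9, 0.4, -0.9]
grip_width: 0.0854
grasp_force: 0.0
```

```bash
python3 look.py .04; python3 - <<'E'
from h import *
T=bot.camera('top')[:,:,::-1];W=bot.camera('wrist')[:,:,::-1]
c=cv2.resize(T[110:350,270:600],None,fx=1.2,fy=1.2)
w=np.zeros((480,800,3),np.uint8);w[:288,:396]=c;w[:300,400:]=cv2.resize(W,(400,300));cv2.imwrite('pics/c5.png',w)
E
```

```text
t 15.2 tcp [ 0.4448 -0.2938  0.199 ] psi 0.48 tcp_d [ -38.8 -295.5] gw 0.0854
dot px (326, 387) W [ 0.5274 -0.4264] d [  57.8 -418.2] psi_x 0.424 diam 29 band [35, 63] mid [ 0.524 -0.419]
dot px (491, 259) W [ 0.5872 -0.2553] d [  98.6 -241.6] psi_x -0.346 diam 34 band [36, 47] mid [ 0.587 -0.256]
dot px (318, 214) W [ 0.4457 -0.2872] d [ -38.6 -288.8] psi_x 0.549 diam 33 band [35, 52] mid [ 0.445 -0.285]
```

View pics/c5.png

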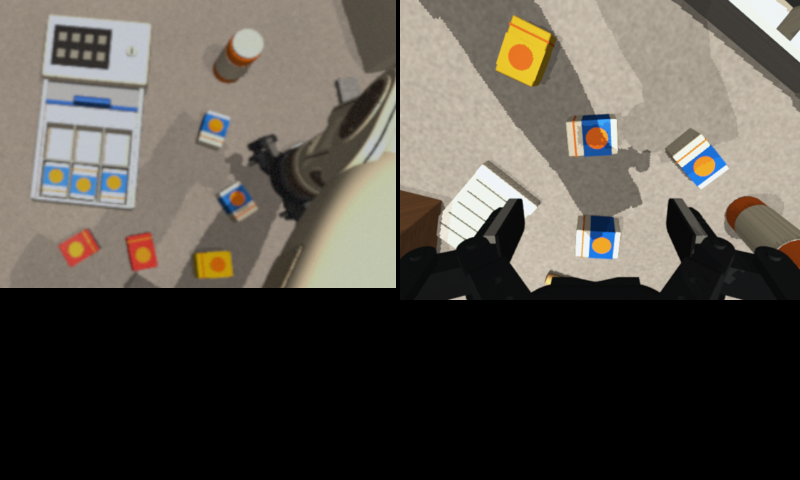

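The front row is full and three spares lie where expected. Picking the near one now.

Request:
step_arm(targets="1 -0.011 -0.003 -0.08 0 0 0.04;1 -0.011 -0.003 -0.16 0 0 0.04;1 -0.011 -0.003 -0.24 0 0 0.04;1 -0.011 -0.003 -0.31 0 0 0.04;1 -0.011 -0.003 -0.35 0 0 0.04;1 -0.011 -0.003 -0.362 0 0 0.04;1 -0.011 -0.003 -0.362 0 0 0.04;-1 -0.011 -0.003 -0.362 0 0 0.04;-1 -0.011 -0.003 -0.362 0 0 0.04;-1 -0.011 -0.003 -0.362 0 0 0.04")

```text
clock: 16.23
eef_pos: [0.4434, -0.2903, 0.0224]
tool_rot: [0.502, 0.865, -0.0, 0.002]
ft_force: [0.4, 0.5, 0.3]
grip_width: 0.0623
grasp_force: 66.3
```

Request:
step_arm(targets="-1 0 0 0 0 0 0;-1 0 0 0 0 0 0;-1 0 0 0.05 0 0 0;-1 0 0 0.13 0 0 0;-1 0 0 0.21 0 0 0;-1 0 0 0.23 0 0 0;-1 0 0 0.23 0 0 0")

```text
clock: 16.82
eef_pos: [0.4443, -0.2914, 0.1398]
tool_rot: [0.502, 0.865, -0.0, 0.005]
ft_force: [0.6, 0.4, -1.8]
grip_width: 0.0626
grasp_force: 66.5
```

Request:
step_arm(targets="-1 0.211 0.453 0 0 0 -0.8;-1 0.211 0.453 0 0 0 -0.8;-1 0.211 0.453 0 0 0 -0.8;-1 0.211 0.453 0 0 0 -0.8;-1 0.211 0.453 0 0 0 -0.8;-1 0.211 0.453 0 0 0 -0.8;-1 0.211 0.453 0 0 0 -0.8;-1 0.211 0.453 0 0 0 -0.8;-1 0.211 0.453 0 0 0 -0.8;-1 0.211 0.453 0 0 0 -0.8")

```text
clock: 17.65
eef_pos: [0.5457, -0.0632, 0.1334]
tool_rot: [0.745, 0.668, -0.001, -0.001]
ft_force: [-0.1, 0.3, -1.6]
grip_width: 0.0624
grasp_force: 66.4
```

```bash
python3 look.py .155
```

```text
t 17.6 tcp [ 0.5457 -0.0632  0.1334] psi -0.109 tcp_d [ 36.4 -55.2] gw 0.0624
dot px (328, 346) W [ 0.5512 -0.0613] d [ 41.6 -52.8] psi_x -0.101 diam 74 band [49, 58] mid [ 0.545 -0.054]
dot px (204, 251) W [ 0.5143 -0.0218] d [  0.7 -17.5] psi_x -0.107 diam 44 band [24, 31] mid [ 0.512 -0.018]
dot px (177, 157) W [0.5121 0.0083] d [-4.8 12.2] psi_x -0.139 diam 47 band [24, 36] mid [0.515 0.008]
dot px (190, 55) W [0.5216 0.0354] d [ 1.6 40.2] psi_x -0.119 diam 56 band [24, 31] mid [0.518 0.032]
```

Request:
step_arm(targets="-1 0.001 -0.006 -0.04 0 0 0;-1 0.001 -0.006 -0.08 0 0 0;-1 0.001 -0.006 -0.12 0 0 0;-1 0.001 -0.006 -0.15 0 0 0;-1 0.001 -0.006 -0.167 0 0 0;-1 0.001 -0.006 -0.167 0 0 0;-1 0.001 -0.006 -0.167 0 0 0")

```text
clock: 18.28
eef_pos: [0.5476, -0.0647, 0.0506]
tool_rot: [0.745, 0.667, 0.002, -0.002]
ft_force: [3.6, 6.8, -6.1]
grip_width: 0.0625
grasp_force: 76.7
```

Request:
step_arm(targets="-1 -0.001 0.003 0 0 0 0;-1 -0.001 0.003 0 0 0 0;-1 -0.001 0.003 0 0 0 0")

```text
clock: 18.53
eef_pos: [0.5469, -0.0644, 0.0511]
tool_rot: [0.745, 0.667, 0.001, -0.001]
ft_force: [1.5, 4.4, -3.2]
grip_width: 0.0621
grasp_force: 76.9
```

Request:
step_arm(targets="-1 -0.001 0.003 0 0 0 0;-1 -0.001 0.003 0 0 0 0;-1 -0.001 0.003 0 0 0 0")

```text
clock: 18.78
eef_pos: [0.5458, -0.0639, 0.0513]
tool_rot: [0.745, 0.667, -0.001, 0.0]
ft_force: [-0.0, -0.1, -1.7]
grip_width: 0.0626
grasp_force: 77.1
```

Request:
step_arm(targets="1 0 0 0 0 0 0;1 0 0 0 0 0 0;1 0 0 0 0 0 0;1 0 0 0.02 0 0 0;1 0 0 0.1 0 0 0;1 0 0 0.18 0 0 0;1 0 0 0.26 0 0 0;1 0 0 0.3 0 0 0;1 0 0 0.3 0 0 0;1 0 0 0.3 0 0 0")

```text
clock: 19.62
eef_pos: [0.5476, -0.0631, 0.2038]
tool_rot: [0.745, 0.668, 0.002, 0.002]
ft_force: [-0.4, -0.6, -0.5]
grip_width: 0.0855
grasp_force: 0.0
```

Request:
step_arm(targets="1 -0.047 -0.73 0 0 0 0.65;1 -0.047 -0.73 0 0 0 0.65;1 -0.047 -0.73 0 0 0 0.65;1 -0.047 -0.73 0 0 0 0.65;1 -0.047 -0.73 0 0 0 0.65;1 -0.047 -0.73 0 0 0 0.65;1 -0.047 -0.73 0 0 0 0.65;1 -0.047 -0.73 0 0 0 0.65;1 -0.047 -0.73 0 0 0 0.65;1 -0.047 -0.73 0 0 0 0.65")

```text
clock: 20.45
eef_pos: [0.5198, -0.4345, 0.1972]
tool_rot: [0.555, 0.832, -0.001, -0.002]
ft_force: [0.2, 0.5, -0.5]
grip_width: 0.0852
grasp_force: 0.0
```

Request:
step_arm(targets="1 0 0 0 0 0 0;1 0 0 0 0 0 0")

```text
clock: 20.62
eef_pos: [0.522, -0.4274, 0.199]
tool_rot: [0.552, 0.834, 0.0, -0.002]
ft_force: [-0.1, -0.2, 0.7]
grip_width: 0.0855
grasp_force: 0.0
```

```bash
python3 look.py .04
```

```text
t 20.6 tcp [ 0.522  -0.4274  0.199 ] psi 0.401 tcp_d [  52.5 -419.8] gw 0.0855
dot px (319, 224) W [ 0.527 -0.427] d [  57.5 -418.9] psi_x 0.42 diam 33 band [35, 52] mid [ 0.526 -0.424]
dot px (516, 88) W [ 0.6164 -0.2807] d [ 130.4 -263.7] psi_x -0.366 diam 42 band [36, 47] mid [ 0.616 -0.281]
```

Request:
step_arm(targets="1 0 -0.002 -0.08 0 0 0.02;1 0 -0.002 -0.16 0 0 0.02;1 0 -0.002 -0.24 0 0 0.02;1 0 -0.002 -0.31 0 0 0.02;1 0 -0.002 -0.35 0 0 0.02;1 0 -0.002 -0.362 0 0 0.02;1 0 -0.002 -0.362 0 0 0.02;-1 0 -0.002 -0.362 0 0 0.02;-1 0 -0.002 -0.362 0 0 0.02;-1 0 -0.002 -0.362 0 0 0.02")

```text
clock: 21.5
eef_pos: [0.5251, -0.4302, 0.0242]
tool_rot: [0.545, 0.838, -0.0, 0.003]
ft_force: [0.3, -0.5, -0.4]
grip_width: 0.0626
grasp_force: 66.6
```

Request:
step_arm(targets="-1 0 0 0 0 0 0;-1 0 0 0 0 0 0;-1 0 0 0.05 0 0 0;-1 0 0 0.13 0 0 0;-1 0 0 0.21 0 0 0;-1 0 0 0.23 0 0 0;-1 0 0 0.23 0 0 0")

```text
clock: 22.08
eef_pos: [0.5256, -0.4312, 0.1418]
tool_rot: [0.545, 0.838, -0.001, 0.006]
ft_force: [0.1, -0.0, -1.2]
grip_width: 0.0621
grasp_force: 66.8
```

Request:
step_arm(targets="-1 0.061 0.844 0 0 0 -0.671;-1 0.061 0.844 0 0 0 -0.671;-1 0.061 0.844 0 0 0 -0.671;-1 0.061 0.844 0 0 0 -0.671;-1 0.061 0.844 0 0 0 -0.671;-1 0.061 0.844 0 0 0 -0.671;-1 0.061 0.844 0 0 0 -0.671;-1 0.061 0.844 0 0 0 -0.671;-1 0.061 0.844 0 0 0 -0.671;-1 0.061 0.844 0 0 0 -0.671")

```text
clock: 22.92
eef_pos: [0.5513, -0.0127, 0.1335]
tool_rot: [0.745, 0.667, -0.001, -0.001]
ft_force: [0.9, 0.8, -1.6]
grip_width: 0.0623
grasp_force: 66.7
```

```bash
python3 look.py .155|head -2
```

```text
t 22.9 tcp [ 0.5513 -0.0127  0.1335] psi -0.11 tcp_d [36.4 -4.4] gw 0.0623
dot px (329, 340) W [ 0.557  -0.0087] d [41.6  0.2] psi_x -0.102 diam 74 band [34, 57] mid [ 0.558 -0.002]
```

Request:
step_arm(targets="-1 0 0 0 0 0 0;-1 0 0 0 0 0 0;-1 0 0 0 0 0 0")

```text
clock: 23.22
eef_pos: [0.5521, -0.0154, 0.1342]
tool_rot: [0.745, 0.667, -0.001, -0.001]
ft_force: [-1.1, -1.1, -1.3]
grip_width: 0.0626
grasp_force: 66.7
```

```bash
python3 look.py .155|head -2
```

```text
t 23.2 tcp [ 0.5521 -0.0154  0.1342] psi -0.111 tcp_d [37.5 -7. ] gw 0.0626
dot px (329, 340) W [ 0.5577 -0.0118] d [42.7 -2.8] psi_x -0.108 diam 74 band [34, 58] mid [ 0.558 -0.005]
```

Request:
step_arm(targets="-1 0.001 0.008 -0.04 0 0 0;-1 0.001 0.008 -0.08 0 0 0;-1 0.001 0.008 -0.12 0 0 0;-1 0.001 0.008 -0.15 0 0 0;-1 0.001 0.008 -0.168 0 0 0;-1 0.001 0.008 -0.168 0 0 0;-1 0.001 0.008 -0.168 0 0 0")

```text
clock: 23.85
eef_pos: [0.5532, -0.0118, 0.0512]
tool_rot: [0.745, 0.667, -0.0, -0.0]
ft_force: [0.1, -1.3, -0.5]
grip_width: 0.0621
grasp_force: 66.7
```

Request:
step_arm(targets="1 0 0 0 0 0 0;1 0 0 0 0 0 0;1 0 0 0 0 0 0;1 0 0 0.02 0 0 0;1 0 0 0.1 0 0 0;1 0 0 0.18 0 0 0;1 0 0 0.26 0 0 0;1 0 0 0.3 0 0 0;1 0 0 0.3 0 0 0;1 0 0 0.3 0 0 0")

```text
clock: 24.68
eef_pos: [0.5547, -0.0105, 0.2042]
tool_rot: [0.745, 0.667, 0.002, 0.002]
ft_force: [0.0, 0.4, -1.3]
grip_width: 0.0855
grasp_force: 0.0
```

Request:
step_arm(targets="1 0.114 -0.534 0 0 0 -0.318;1 0.114 -0.534 0 0 0 -0.318;1 0.114 -0.534 0 0 0 -0.318;1 0.114 -0.534 0 0 0 -0.318;1 0.114 -0.534 0 0 0 -0.318;1 0.114 -0.534 0 0 0 -0.318;1 0.114 -0.534 0 0 0 -0.318;1 0.114 -0.534 0 0 0 -0.318;1 0.114 -0.534 0 0 0 -0.318;1 0.114 -0.534 0 0 0 -0.318")

```text
clock: 25.52
eef_pos: [0.6095, -0.2767, 0.1997]
tool_rot: [0.822, 0.569, -0.001, -0.002]
ft_force: [-0.5, 0.1, -0.0]
grip_width: 0.0852
grasp_force: 0.0
```

```bash
python3 look.py .04; python3 - <<'E'
from h import *
ti=bot.camera_info('top')
print('can top',onz(ti,(475,147),.15).round(3),'base-front',onz(ti,(459,179),0).round(3))
cv2.imwrite('pics/w6.png',bot.camera('wrist')[:,:,::-1])
E
```

```text
t 25.5 tcp [ 0.6095 -0.2767  0.1997] psi -0.359 tcp_d [ 123.1 -260.5] gw 0.0852
dot px (325, 227) W [ 0.6162 -0.2856] d [ 130.7 -268.6] psi_x -0.365 diam 34 band [34, 52] mid [ 0.618 -0.278]
dot px (477, 209) W [ 0.7321 -0.3128] d [ 248.9 -283. ] psi_x -0.344 diam 114 band [13, 52] mid [ 0.628 -0.282]
can top [ 0.71  -0.292  0.15 ] base-front [ 0.686 -0.295  0.   ]
```

View pics/w6.png

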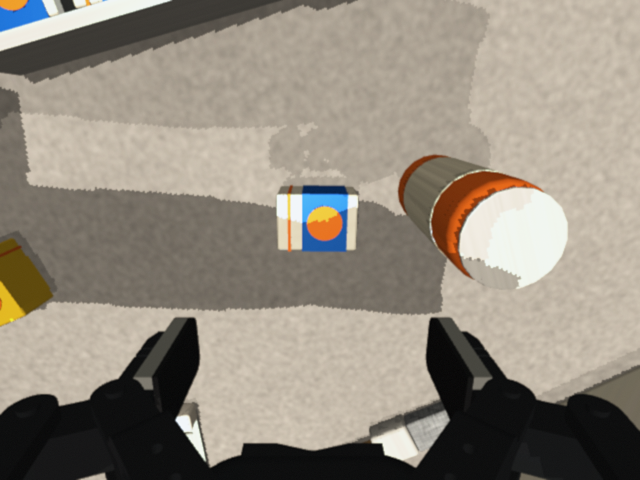

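The last spare was knocked close to the orange can, which is now at (480,230), so a long-side grasp there would be tight. I'll grip it by the short side, carry it to clear counter and regrip it.

Request:
step_arm(targets="1 0.002 -0.01 0 0 0 1;1 0.002 -0.01 0 0 0 1;1 0.002 -0.01 0 0 0 1;1 0.002 -0.01 0 0 0 1;1 0.002 -0.01 0 0 0 1;1 0.002 -0.01 0 0 0 1;1 0.002 -0.01 0 0 0 1")

```text
clock: 26.2
eef_pos: [0.6115, -0.2806, 0.2018]
tool_rot: [0.539, 0.843, 0.0, -0.0]
ft_force: [-0.4, 0.7, -0.2]
grip_width: 0.0854
grasp_force: 0.0
```

Request:
step_arm(targets="1 0 0 0 0 0 1;1 0 0 0 0 0 1;1 0 0 0 0 0 1;1 0 0 0 0 0 1;1 0 0 0 0 0 1;1 0 0 0 0 0 1;1 0 0 0 0 0 1;1 0 0 0 0 0 1")

```text
clock: 26.87
eef_pos: [0.6115, -0.2808, 0.2018]
tool_rot: [0.177, 0.984, 0.0, 0.0]
ft_force: [0.1, -0.5, -0.4]
grip_width: 0.0851
grasp_force: 0.0
```

```bash
python3 look.py .04
```

```text
t 26.9 tcp [ 0.6115 -0.2808  0.2018] psi 1.214 tcp_d [ 125.5 -264.4] gw 0.0851
dot px (313, 227) W [ 0.6172 -0.2817] d [ 131.3 -264.6] psi_x -0.355 diam 33 band [35, 47] mid [ 0.617 -0.281]
dot px (578, 37) W [ 0.5529 -0.0632] d [ 43.5 -54.4] psi_x -0.151 diam 47 band [37, 60] mid [ 0.555 -0.053]
```

Request:
step_arm(targets="1 0 0.002 -0.08 0 0 0;1 0 0.002 -0.16 0 0 0;1 0 0.002 -0.24 0 0 0;1 0 0.002 -0.31 0 0 0;1 0 0.002 -0.35 0 0 0;1 0 0.002 -0.368 0 0 0;1 0 0.002 -0.368 0 0 0;-1 0 0.002 -0.368 0 0 0;-1 0 0.002 -0.368 0 0 0;-1 0 0.002 -0.368 0 0 0")

```text
clock: 27.75
eef_pos: [0.6133, -0.2824, 0.0202]
tool_rot: [0.179, 0.984, -0.001, 0.002]
ft_force: [0.2, -0.3, 0.7]
grip_width: 0.0516
grasp_force: 0.0
```

Request:
step_arm(targets="-1 0 0 0 0 0 0;-1 0 0 0 0 0 0;-1 0 0 0 0 0 0;-1 0 0 0.05 0 0 0;-1 0 0 0.13 0 0 0;-1 0 0 0.2 0 0 0;-1 0 0 0.2 0 0 0")

```text
clock: 28.33
eef_pos: [0.616, -0.2839, 0.1272]
tool_rot: [0.179, 0.984, -0.002, 0.008]
ft_force: [1.0, -1.0, -0.2]
grip_width: 0.0445
grasp_force: 63.5
```

Request:
step_arm(targets="-1 -0.28 0 0 0 0 0.316;-1 -0.28 0 0 0 0 0.316;-1 -0.28 0 0 0 0 0.316;-1 -0.28 0 0 0 0 0.316;-1 -0.28 0 -0.1 0 0 0.316;-1 -0.28 0 -0.15 0 0 0.316;-1 -0.28 0 -0.19 0 0 0.316;-1 -0.28 0 -0.197 0 0 0.316;-1 -0.28 0 -0.197 0 0 0.316;-1 -0.28 0 -0.197 0 0 0.316")

```text
clock: 29.17
eef_pos: [0.4715, -0.2818, 0.0192]
tool_rot: [0.056, 0.998, -0.0, 0.0]
ft_force: [0.6, 0.3, -1.5]
grip_width: 0.0446
grasp_force: 67.5
```

Request:
step_arm(targets="1 0 0 0 0 0 0;1 0 0 0 0 0 0;1 0 0 0 0 0 0;1 0 0 0.02 0 0 0;1 0 0 0.1 0 0 0;1 0 0 0.18 0 0 0;1 0 0 0.26 0 0 0;1 0 0 0.3 0 0 0;1 0 0 0.3 0 0 0")

```text
clock: 29.92
eef_pos: [0.4749, -0.2837, 0.1762]
tool_rot: [0.056, 0.998, -0.003, 0.006]
ft_force: [0.6, -0.4, -0.3]
grip_width: 0.0853
grasp_force: 0.0
```

Request:
step_arm(targets="1 0 0 0 0 0 -1;1 0 0 0 0 0 -1;1 0 0 0 0 0 -1;1 0 0 0 0 0 -1;1 0 0 0 0 0 -1;1 0 0 0 0 0 -1;1 0 0 0 0 0 -1")

```text
clock: 30.5
eef_pos: [0.471, -0.2814, 0.1685]
tool_rot: [0.436, 0.9, 0.0, -0.001]
ft_force: [0.1, 0.1, 0.0]
grip_width: 0.0855
grasp_force: 0.0
```

Request:
step_arm(targets="1 0 0 0 0 0 -1;1 0 0 0 0 0 -1;1 0 0 0 0 0 -1;1 0 0 0 0 0 -1;1 0 0 0 0 0 -1;1 0 0 0 0 0 -1;1 0 0 0 0 0 -1;1 0 0 0 0 0 -1")

```text
clock: 31.17
eef_pos: [0.471, -0.2814, 0.1685]
tool_rot: [0.745, 0.667, -0.0, -0.0]
ft_force: [-0.0, 0.1, -0.2]
grip_width: 0.0851
grasp_force: 0.0
```

```bash
python3 look.py .04
```

```text
t 31.2 tcp [ 0.471  -0.2814  0.1685] psi -0.112 tcp_d [ -14.1 -280.3] gw 0.0851
dot px (317, 234) W [ 0.4737 -0.2836] d [ -11.2 -282.1] psi_x -0.11 diam 38 band [35, 52] mid [ 0.475 -0.279]
```

Request:
step_arm(targets="1 -0.006 -0.003 -0.08 0 0 0;1 -0.006 -0.003 -0.16 0 0 0;1 -0.006 -0.003 -0.23 0 0 0;1 -0.006 -0.003 -0.28 0 0 0;1 -0.006 -0.003 -0.301 0 0 0;1 -0.006 -0.003 -0.301 0 0 0;-1 -0.006 -0.003 -0.301 0 0 0;-1 -0.006 -0.003 -0.301 0 0 0;-1 -0.006 -0.003 -0.301 0 0 0;-1 -0.006 -0.003 -0.301 0 0 0")

```text
clock: 32.05
eef_pos: [0.4703, -0.2843, 0.0208]
tool_rot: [0.745, 0.667, 0.001, 0.002]
ft_force: [0.1, 0.1, 4.8]
grip_width: 0.0626
grasp_force: 68.1
```

Request:
step_arm(targets="-1 0 0 0 0 0 0;-1 0 0 0 0 0 0;-1 0 0 0.05 0 0 0;-1 0 0 0.13 0 0 0;-1 0 0 0.21 0 0 0;-1 0 0 0.23 0 0 0;-1 0 0 0.23 0 0 0")

```text
clock: 32.63
eef_pos: [0.4713, -0.2849, 0.1383]
tool_rot: [0.745, 0.667, 0.001, 0.005]
ft_force: [0.7, -0.3, -1.3]
grip_width: 0.0624
grasp_force: 67.5
```

Request:
step_arm(targets="-1 0.181 0.662 0 0 0 0;-1 0.181 0.662 0 0 0 0;-1 0.181 0.662 0 0 0 0;-1 0.181 0.662 0 0 0 0;-1 0.181 0.662 0 0 0 0;-1 0.181 0.662 0 0 0 0;-1 0.181 0.662 0 0 0 0;-1 0.181 0.662 0 0 0 0;-1 0.181 0.662 0 0 0 0;-1 0.181 0.662 0 0 0 0")

```text
clock: 33.47
eef_pos: [0.5583, 0.0512, 0.1313]
tool_rot: [0.743, 0.669, -0.001, -0.001]
ft_force: [-0.8, -0.3, -2.4]
grip_width: 0.062
grasp_force: 67.4
```

Request:
step_arm(targets="-1 0 0 0 0 0 0;-1 0 0 0 0 0 0;-1 0 0 0 0 0 0;-1 0 0 0 0 0 0")

```text
clock: 33.8
eef_pos: [0.5585, 0.0462, 0.1331]
tool_rot: [0.746, 0.666, -0.0, -0.0]
ft_force: [-0.1, -0.7, -0.6]
grip_width: 0.0626
grasp_force: 67.4
```

```bash
python3 look.py .155
```

```text
t 33.8 tcp [0.5585 0.0462 0.1331] psi -0.114 tcp_d [37.1 55. ] gw 0.0626
dot px (324, 407) W [0.5595 0.0224] d [40.7 31.4] psi_x 1.459 diam 38 band [31, 33] mid [0.561 0.028]
dot px (226, 403) W [0.5238 0.0283] d [ 4.6 33.4] psi_x -0.112 diam 31 band [10, 21] mid [0.524 0.029]
dot px (187, 320) W [0.5168 0.0635] d [-6.1 67.6] psi_x -0.629 diam 37 band [17, 38] mid [0.518 0.067]
dot px (329, 341) W [0.5641 0.0501] d [42.3 59.4] psi_x -0.147 diam 76 band [53, 74] mid [0.556 0.05 ]
dot px (205, 252) W [0.5278 0.0875] d [ 2.1 92.6] psi_x -0.301 diam 43 band [21, 37] mid [0.526 0.084]
```

Request:
step_arm(targets="-1 0 -0.005 -0.04 0 0 0;-1 0 -0.005 -0.08 0 0 0;-1 0 -0.005 -0.12 0 0 0;-1 0 -0.005 -0.15 0 0 0;-1 0 -0.005 -0.166 0 0 0;-1 0 -0.005 -0.166 0 0 0;-1 0 -0.005 -0.166 0 0 0")

```text
clock: 34.43
eef_pos: [0.5591, 0.0448, 0.0506]
tool_rot: [0.746, 0.666, 0.0, 0.0]
ft_force: [-0.0, 0.2, -1.0]
grip_width: 0.0626
grasp_force: 67.4
```

Request:
step_arm(targets="1 0 0 0 0 0 0;1 0 0 0 0 0 0;1 0 0 0 0 0 0;1 0 0 0.02 0 0 0;1 0 0 0.1 0 0 0;1 0 0 0.18 0 0 0;1 0 0 0.26 0 0 0;1 0 0 0.34 0 0 0;1 0 0 0.4 0 0 0;1 0 0 0.4 0 0 0")

```text
clock: 35.27
eef_pos: [0.5625, 0.0457, 0.2599]
tool_rot: [0.745, 0.667, 0.006, 0.005]
ft_force: [0.7, 0.8, 0.8]
grip_width: 0.0852
grasp_force: 0.0
```

Request:
step_arm(targets="-1 -0.149 0.023 0 0 0 0;-1 -0.149 0.023 0 0 0 0;-1 -0.149 0.023 0 0 0 0;-1 -0.149 0.023 0 0 0 0;-1 -0.149 0.023 0 0 0 0;-1 -0.149 0.023 0 0 0 0;-1 -0.149 0.023 0 0 0 0;-1 -0.149 0.023 0 0 0 0")

```text
clock: 35.93
eef_pos: [0.4853, 0.0568, 0.2504]
tool_rot: [0.745, 0.667, 0.0, 0.0]
ft_force: [-0.8, 0.5, 0.2]
grip_width: 0.0
grasp_force: 0.0
```

```bash
python3 - <<'E'
from h import *
o=bot.get_obs();print(o['clock'],o['eef_pos'],o['grip_width'])
W=bot.camera('wrist')[:,:,::-1];S=bot.camera('scene')[:,:,::-1]
w=np.zeros((600,800,3),np.uint8);w[:360,:480]=cv2.resize(W,(480,360));w[:320,490:800]=cv2.resize(S[200:360,190:345],(310,320),interpolation=cv2.INTER_CUBIC)
cv2.imwrite('pics/c7.png',w[:365])
E
```

```text
35.9333 [0.4852815  0.05676508 0.25041813] 3.4959254048635277e-06
```

View pics/c7.png

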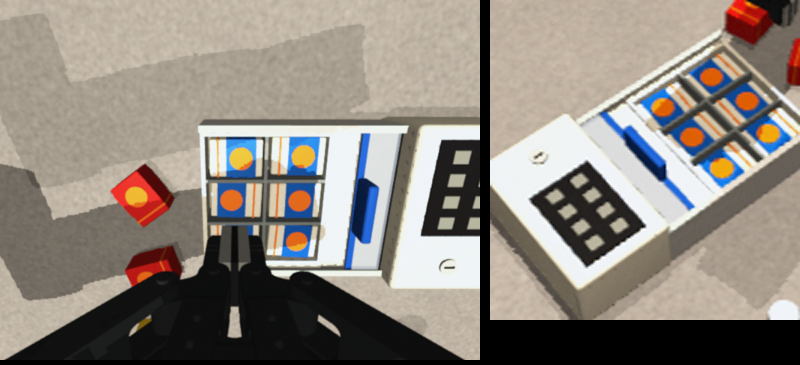

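All six packs lie in their pockets and the cover is back. Now the sweep with shut fingertips.

Request:
step_arm(targets="-1 0.002 0.018 -0.08 0 0 0;-1 0.002 0.018 -0.16 0 0 0;-1 0.002 0.018 -0.24 0 0 0;-1 0.002 0.018 -0.31 0 0 0;-1 0.002 0.018 -0.35 0 0 0;-1 0.002 0.018 -0.37 0 0 0;-1 0.002 0.018 -0.38 0 0 0;-1 0.002 0.018 -0.385 0 0 0;-1 0.002 0.018 -0.385 0 0 0;-1 0.002 0.018 -0.385 0 0 0")

```text
clock: 36.87
eef_pos: [0.4869, 0.066, 0.0593]
tool_rot: [0.745, 0.667, 0.001, 0.001]
ft_force: [-0.3, -0.6, -0.8]
grip_width: 0.0002
grasp_force: 0.0
```

Request:
step_arm(targets="-1 0 0 0 0 0 0;-1 0 0 0 0 0 0")

```text
clock: 37.03
eef_pos: [0.4864, 0.066, 0.059]
tool_rot: [0.745, 0.667, 0.001, 0.001]
ft_force: [-0.4, 0.5, 0.3]
grip_width: -0.0
grasp_force: 0.0
```

Request:
step_arm(targets="-1 -0.001 -0.013 -0.004 0 0 0;-1 -0.003 -0.026 -0.004 0 0 0;-1 -0.004 -0.039 -0.004 0 0 0;-1 -0.006 -0.052 -0.004 0 0 0;-1 -0.007 -0.065 -0.004 0 0 0;-1 -0.009 -0.078 -0.004 0 0 0;-1 -0.01 -0.091 -0.004 0 0 0;-1 -0.011 -0.104 -0.004 0 0 0;-1 -0.013 -0.117 -0.004 0 0 0;-1 -0.014 -0.13 -0.004 0 0 0")

```text
clock: 37.87
eef_pos: [0.4782, 0.0001, 0.0558]
tool_rot: [0.745, 0.667, -0.0, -0.0]
ft_force: [-0.2, 0.1, 0.4]
grip_width: -0.0004
grasp_force: 0.0
```

Request:
step_arm(targets="-1 -0.001 -0.013 0 0 0 0;-1 -0.003 -0.026 0 0 0 0;-1 -0.004 -0.039 0 0 0 0;-1 -0.006 -0.052 0 0 0 0;-1 -0.007 -0.065 0 0 0 0;-1 -0.009 -0.078 0 0 0 0;-1 -0.01 -0.091 0 0 0 0;-1 -0.011 -0.104 0 0 0 0;-1 -0.013 -0.117 0 0 0 0;-1 -0.014 -0.13 0 0 0 0")

```text
clock: 38.7
eef_pos: [0.4713, -0.0648, 0.0558]
tool_rot: [0.745, 0.667, -0.0, -0.0]
ft_force: [0.1, -0.1, 0.3]
grip_width: 0.0
grasp_force: 0.0
```

Request:
step_arm(targets="-1 0.03 -0.003 0 0 0 0;-1 0.06 -0.006 0 0 0 0;-1 0.09 -0.01 0 0 0 0;-1 0.12 -0.013 0 0 0 0;-1 0.147 -0.016 0 0 0 0;-1 0.147 -0.016 0 0 0 0;-1 0.147 -0.016 0 0 0 0")

```text
clock: 39.28
eef_pos: [0.5448, -0.0724, 0.0555]
tool_rot: [0.745, 0.667, -0.0, -0.0]
ft_force: [-0.7, 0.3, 0.2]
grip_width: -0.0003
grasp_force: 0.0
```

Request:
step_arm(targets="-1 0.001 0.013 0 0 0 0;-1 0.003 0.026 0 0 0 0;-1 0.004 0.039 0 0 0 0;-1 0.006 0.052 0 0 0 0;-1 0.007 0.065 0 0 0 0;-1 0.009 0.078 0 0 0 0;-1 0.01 0.091 0 0 0 0;-1 0.011 0.104 0 0 0 0;-1 0.013 0.117 0 0 0 0;-1 0.014 0.13 0 0 0 0")

```text
clock: 40.12
eef_pos: [0.5521, -0.0064, 0.0558]
tool_rot: [0.745, 0.667, 0.0, 0.0]
ft_force: [1.0, -0.4, 0.5]
grip_width: 0.0
grasp_force: 0.0
```

Request:
step_arm(targets="-1 0.001 0.013 0 0 0 0;-1 0.003 0.026 0 0 0 0;-1 0.004 0.039 0 0 0 0;-1 0.006 0.052 0 0 0 0;-1 0.007 0.065 0 0 0 0;-1 0.009 0.078 0 0 0 0;-1 0.01 0.091 0 0 0 0;-1 0.011 0.104 0 0 0 0;-1 0.013 0.117 0 0 0 0;-1 0.014 0.13 0 0 0 0")

```text
clock: 40.95
eef_pos: [0.5591, 0.0585, 0.0558]
tool_rot: [0.745, 0.667, 0.0, 0.0]
ft_force: [0.2, -0.0, 0.2]
grip_width: 0.0
grasp_force: 0.0
```

```bash
python3 look.py|head -1
```

```text
t 41.0 tcp [0.5591 0.0585 0.0558] psi -0.111 tcp_d [36.4 67.2] gw 0.0
```

The sweep met nothing, with forces under 1 N throughout. Now I'll straddle the lug and draw the cover shut.

Request:
step_arm(targets="-1 0 0 0.07 0 0 0;-1 0 0 0.14 0 0 0;-1 0 0 0.19 0 0 0;-0.4 0.07 -0.075 0.19 0 0 0;-0.4 0.138 -0.15 0.19 0 0 0;-0.4 0.138 -0.15 0.19 0 0 0;-0.4 0.138 -0.15 0.19 0 0 0;-0.4 0.138 -0.15 0.19 0 0 0;-0.4 0.138 -0.15 0.19 0 0 0")

```text
clock: 41.75
eef_pos: [0.6271, -0.0169, 0.1503]
tool_rot: [0.745, 0.667, -0.0, -0.001]
ft_force: [-0.6, 0.1, 0.4]
grip_width: 0.026
grasp_force: 0.0
```

```bash
python3 look.py|head -1; python3 - <<'E'
from h import *
cv2.imwrite('pics/w8.png',bot.camera('wrist')[:,:,::-1])
E
```

```text
t 41.8 tcp [ 0.6271 -0.0169  0.1503] psi -0.111 tcp_d [112.3  -0.3] gw 0.026
```

View pics/w8.png

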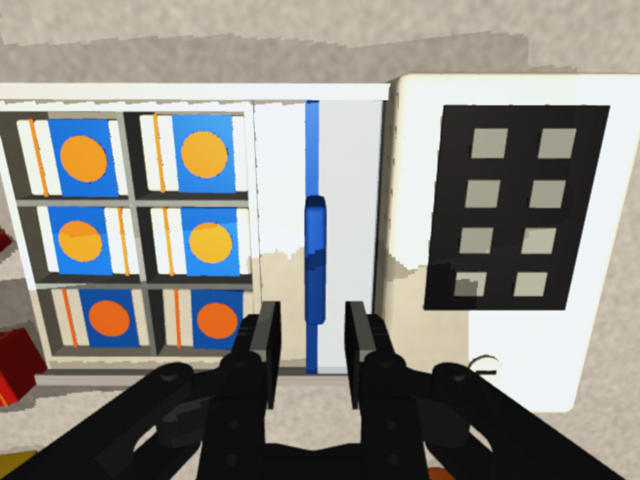

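Request:
step_arm(targets="-0.4 0 0 -0.04 0 0 0;-0.4 0 0 -0.08 0 0 0;-0.4 0 0 -0.11 0 0 0;-0.4 0 0 -0.135 0 0 0;-0.4 0 0 -0.148 0 0 0;-0.4 0 0 -0.148 0 0 0;-0.4 0 0 -0.148 0 0 0")

```text
clock: 42.43
eef_pos: [0.6276, -0.0165, 0.0771]
tool_rot: [0.745, 0.667, -0.0, -0.0]
ft_force: [-0.2, 0.4, 0.1]
grip_width: 0.0258
grasp_force: 0.0
```

Request:
step_arm(targets="-0.4 -0.02 0.002 0 0 0 0;-0.4 -0.04 0.004 0 0 0 0;-0.4 -0.06 0.007 0 0 0 0;-0.4 -0.08 0.009 0 0 0 0;-0.4 -0.1 0.011 0 0 0 0;-0.4 -0.12 0.013 0 0 0 0;-0.4 -0.14 0.015 0 0 0 0;-0.4 -0.16 0.018 0 0 0 0;-0.4 -0.18 0.02 0 0 0 0")

```text
clock: 43.18
eef_pos: [0.5396, -0.0069, 0.0786]
tool_rot: [0.745, 0.667, 0.002, 0.002]
ft_force: [2.3, 0.6, -1.6]
grip_width: 0.0258
grasp_force: 1.2
```

Request:
step_arm(targets="-0.4 -0.02 0.002 0 0 0 0;-0.4 -0.04 0.004 0 0 0 0;-0.4 -0.06 0.007 0 0 0 0;-0.4 -0.08 0.009 0 0 0 0;-0.4 -0.1 0.011 0 0 0 0;-0.4 -0.12 0.013 0 0 0 0;-0.4 -0.14 0.015 0 0 0 0;-0.4 -0.16 0.018 0 0 0 0;-0.4 -0.17 0.019 0 0 0 0;-0.4 -0.17 0.019 0 0 0 0")

```text
clock: 44.02
eef_pos: [0.4533, 0.0026, 0.0782]
tool_rot: [0.745, 0.667, 0.001, 0.001]
ft_force: [-0.2, -0.1, 0.2]
grip_width: 0.0257
grasp_force: 0.0
```

Request:
step_arm(targets="-0.4 -0.006 0.001 0 0 0 0;-0.4 -0.012 0.001 0 0 0 0;-0.4 -0.018 0.002 0 0 0 0;-0.4 -0.018 0.002 0 0 0 0")

```text
clock: 44.35
eef_pos: [0.4439, 0.0034, 0.077]
tool_rot: [0.745, 0.667, 0.0, 0.0]
ft_force: [1.7, 0.8, 1.2]
grip_width: 0.0259
grasp_force: 0.8
```

```bash
python3 look.py|head -1
```

```text
t 44.4 tcp [0.4439 0.0034 0.077 ] psi -0.111 tcp_d [-72.1  -0.2] gw 0.0259
```

Request:
step_arm(targets="-0.4 -0.004 0 0 0 0 0;-0.4 -0.008 0.001 0 0 0 0;-0.4 -0.012 0.001 0 0 0 0;-0.4 -0.012 0.001 0 0 0 0")

```text
clock: 44.73
eef_pos: [0.4385, 0.0039, 0.0768]
tool_rot: [0.745, 0.667, 0.001, 0.0]
ft_force: [4.0, -0.4, -1.0]
grip_width: 0.0257
grasp_force: 2.0
```

Request:
step_arm(targets="-0.4 -0.004 0 0 0 0 0;-0.4 -0.006 0.001 0 0 0 0;-0.4 -0.006 0.001 0 0 0 0")

```text
clock: 44.98
eef_pos: [0.4384, 0.0039, 0.0769]
tool_rot: [0.745, 0.667, 0.002, 0.003]
ft_force: [12.1, -1.0, -9.3]
grip_width: 0.0257
grasp_force: 5.8
```

Hard stop at the predicted position. Backing off, lifting clear and checking.

Request:
step_arm(targets="-0.4 0.01 -0.001 0 0 0 0;-0.4 0.02 -0.002 0 0 0 0;-0.4 0.02 -0.002 0 0 0 0;-0.4 0.02 -0.002 0.06 0 0 0;-0.4 0.02 -0.002 0.14 0 0 0;-0.4 0.02 -0.002 0.22 0 0 0;-0.4 0.02 -0.002 0.3 0 0 0;-0.4 0.02 -0.002 0.36 0 0 0;-0.4 0.02 -0.002 0.36 0 0 0;-0.4 0.02 -0.002 0.36 0 0 0")

```text
clock: 45.82
eef_pos: [0.4453, 0.0034, 0.2583]
tool_rot: [0.745, 0.667, 0.001, 0.001]
ft_force: [-0.5, -0.0, -0.7]
grip_width: 0.0255
grasp_force: 0.0
```

```bash
python3 look.py|head -1; python3 - <<'E'
from h import *
W=bot.camera('wrist')[:,:,::-1];S=bot.camera('scene')[:,:,::-1]
w=np.zeros((365,800,3),np.uint8);w[:360,:480]=cv2.resize(W,(480,360));w[:320,490:800]=cv2.resize(S[200:360,190:345],(310,320),interpolation=cv2.INTER_CUBIC)
cv2.imwrite('pics/c9.png',w)
E
```

```text
t 45.8 tcp [0.4453 0.0034 0.2583] psi -0.111 tcp_d [-70.7  -0. ] gw 0.0255
```

View pics/c9.png

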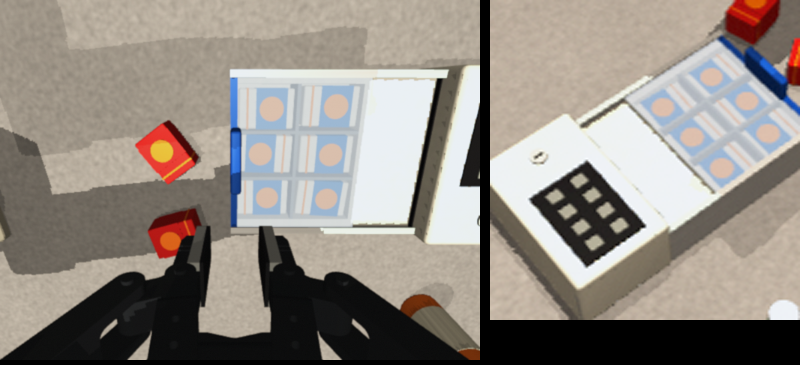

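The cover is fully shut over all six packs, with its lug flush at the front edge, and the hand is clear.

```bash
python3 -c "
from workcell import bot
print(bot.job_done())"
```

```text
the job is handed in; nothing more can be done
None
```

The dispenser is restocked and handed in: all six pockets hold one flat pack each, the rim sweep met nothing, and the cover is fully shut; there were no surplus spares (stray plus four filled the five empty pockets), and I left the other things alone.

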